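Find the box with the loose catch and snap it shut

TASK

Three lidded cell boxes on the test board all look shut, but the catch of one has not engaged. Tug each lid by its red fin until you find the one that gives, swing that lid up a few centimetres so its stuck catch springs free, then press it down until it snaps home. Leave all three boxes shut and latched, and do not disturb the screwdriver, the meter or the loose cell.

Things in the scene. Friction and masses are not known exactly. Their poses are not given: they have to be found in the camera images.
- board: black test board screwed to the bench, 280 (x) x 430 (y) x 15 mm; origin at its underside, below the middle box. Three alike boxes at y = +135, 0, -135 mm, 120 (x) x 100 (y), lid tops 83 mm above the bench. Fans and screen at +x, blue terminals at -x, under 32 mm high. Which box is loose varies and cannot be seen: catches are inside, lids opaque.
- fin_a (a point): centre of the grip zone of the red fin on the left box's lid (board y = +135 mm), 24 mm above the lid top, 14 mm below the fin's top. Fin: upright, 12 mm thick along board y, 18 long along board x, 38 high; pinch it from above, fingers closing along board y. Moves with the lid: when shut it is 96 mm nearer the robot than the hinge axis and 32 mm above it, axes as the board's.
- lid_a (a joint): lid angle of the left box, rad: 0 shut, grows as its near edge swings up (max 1.2). Hinge along board y, 60 mm beyond the box centre, 75 mm above the bench; stiff, the 160 g lid stays put. Latched: about 1 mm play at the fin, then a hard stop; loose: lifts with about 5 N; its stuck catch springs free by 0.12 rad. On closing the catch resists from about 0.12 rad with 4 to 8 N at the fin, then snaps over by 0.03 rad.
- fin_b (a point): centre of the grip zone of the red fin on the middle box's lid (board y = 0), 24 mm above the lid top, 14 mm below the fin's top. Fin: upright, 12 mm thick along board y, 18 long along board x, 38 high; pinch it from above, fingers closing along board y. Moves with the lid: when shut it is 96 mm nearer the robot than the hinge axis and 32 mm above it, axes as the board's.
- lid_b (a joint): lid angle of the middle box, rad: 0 shut, grows as its near edge swings up (max 1.2). Hinge along board y, 60 mm beyond the box centre, 75 mm above the bench; stiff, the 160 g lid stays put. Latched: about 1 mm play at the fin, then a hard stop; loose: lifts with about 5 N; its stuck catch springs free by 0.12 rad. On closing the catch resists from about 0.12 rad with 4 to 8 N at the fin, then snaps over by 0.03 rad.
- fin_c (a point): centre of the grip zone of the red fin on the right box's lid (board y = -135 mm), 24 mm above the lid top, 14 mm below the fin's top. Fin: upright, 12 mm thick along board y, 18 long along board x, 38 high; pinch it from above, fingers closing along board y. Moves with the lid: when shut it is 96 mm nearer the robot than the hinge axis and 32 mm above it, axes as the board's.
- lid_c (a joint): lid angle of the right box, rad: 0 shut, grows as its near edge swings up (max 1.2). Hinge along board y, 60 mm beyond the box centre, 75 mm above the bench; stiff, the 160 g lid stays put. Latched: about 1 mm play at the fin, then a hard stop; loose: lifts with about 5 N; its stuck catch springs free by 0.12 rad. On closing the catch resists from about 0.12 rad with 4 to 8 N at the fin, then snaps over by 0.03 rad.
- screwdriver: bystander: yellow-handled screwdriver, 180 mm long, lying on the bench beside the right end of the board; origin at its underside, handle to its -x
- meter: bystander: orange handheld meter 130 x 70 x 32 mm lying on the bench beside the left end of the board; origin at the centre of its underside
- cell: bystander: white battery cell with a yellow band, 32 mm diameter, 70 mm tall, standing upright beside the left end of the board; origin at the centre of its base

How it is judged:
By the outcome, as a careful person would: the job done as asked, in the order asked, and still so for the second after the job is handed in, with the robot touching nothing.
It also fails if it takes over 58 s, if anything falls off the work surface, if the arm or the gripper's body presses on something with over 40 N, if the wrist force passes 120 N, or if a joint passes its speed limit or range.

ROBOT

A 6-joint arm with a two-finger parallel gripper is mounted at the origin on the work surface. World frame = base frame: x ahead of the robot, y to its left, z up, the work surface at z = 0. Lengths are in mm, angles in rad, forces in N, time in s.
With the tool pointing down it reaches from about 275 to 750 mm from the base axis. Payload 10.2 kg.
Tool frame: the origin (TCP) lies at the very end of the fingers, on their centre line; the grasp point (between the pads) lies 19 mm behind it; z points along the fingers, y is the direction in which the jaws open and shut (so a half turn about z gives the same grasp; the last joint's range is limited). The gripper opens to 85 mm and grips with 20 to 120 N. Pads are 22 mm wide; open, the fingers measure 114 mm over their backs; the gripper's body (76 mm by 85 mm) begins 54 mm behind the grasp point. The pads swing forward as they close: fully open they stand 13 mm farther back than shut.
Start: joints at [0.907, 0.313, 1.498, -0, 1.331, -0.223], TCP at [224.011, 474.816, 231.294] pointing down, gripper open.
Joint ranges: [-2.94, 2.94], [-0.97, 2.17], [0.19, 2.56], [-1.23, 4.37], [0.02, 3.11], [-2.88, 2.88]. Speed limits (rad/s): [2.39, 2.39, 3.01, 3.14, 3.14, 3.14].

INTERFACE

Orientations are given as a unit quaternion [w, x, y, z].
In Python, from rig import * gives the robot as it stands. The module is installed in compiled form; this text tells all that it offers.
- The arm moves only by the shell command python3 -m crank 'ROWS' [FORCE]. ROWS is a JSON object of lists of equal length, an entry for each row: "dp": the shift along the world's x, y, z in cm, a list of three; "delta_rot": the turn, a rotation vector about the world's x, y, z in degrees, a list of three; "claw": the closure in counts, from 0 (fully open) to 255 (shut). A call has 1 to 10 rows; each row shifts and turns the commanded pose from where the row before left it; what a row does not reach is not made up. A row lasts 1/10 s, in which the tool goes at most 50 mm and 8.59 degrees, less where a joint would pass 70% of its speed; a pose out of reach is approached as far as the arm can. A call is refused whole if a number of a shift passes 5 or a number of a turn 8.59, either way. A call with a gripper value outside its range is refused whole. The fingers move at their own pace and stop on an object; FORCE is the grip in N (left out, the last holds). Time passes only in rows, so rows that do not move let the fingers close. It gives the time, the measured TCP pose, the force and the opening at its end, in the units of the state.
- sense(): the state, without advancing time (a new reading comes with each control period).
- capture(name): name is "scene" or "top" or "wrist"; returns (picture, depth): 480x640x3 uint8, red, green, blue; 480x640 float32, mm along the optical axis (not along the pixel's ray), 0 where there is no reading.
- camera_model(name): a dict with "fx", "fy", "cx", "cy" (pixels), "cam_to_world" (4x4, takes a point from camera to world coordinates); the wrist camera has in their place "T_tool_cam" (4x4, takes a point from camera to tool coordinates, whose origin is the TCP and whose axes are the flange's). Camera axes: x right, y up, looking along -z (the intrinsics and any distortion apply to the point x, -y, -z); pixel columns grow to the right and rows downward; lengths in mm; the calibration is good to about 2 mm. A picture is of the moment at which its call begins: read the wrist's pose just before it. camera_model takes no time and is no camera call.
- finish_job(): hands the job in, once; it reports no verdict.
Trained networks look in the newest picture that a camera, given by its name, has taken for a name from the list of things; names that differ only in an ending like _2 or _b are one class to them, and where a whole thing is asked for, a point or a joint stands for the part that bears it (a point fixed in the world has none). Each returns a list of dicts, best first, with "p" (0 to 1); they miss things now and then, are a little off and sometimes report something else, mostly with a low value. They report only what shows in the picture. A call takes as long as a camera call.
- boxes_of(camera, target): "centre" ([column, row] in pixels, amid what is visible of it).
- masks_of(camera, target): "region" (480x640 bool, what is visible of it) and "centre" ([column, row] in pixels, amid what is visible of it).
- pinpoint(camera, target): "centre" ([column, row] in pixels: a listed point, or the origin of a listed thing).
The state is a dict: "time_s": time; "joints": joint angles; "dq": joint speeds; "tau": joint torques, N m; "eef_pos": TCP position; "ee_rot": TCP orientation; "force": force on the tool from outside, world axes, zero at the start; "wrist_torque": the same for the moment, N m; "grip_width": opening from 0.0 (shut) to 1.0 (fully open).
Only numpy, scipy, OpenCV 4.12 (cv2) and the standard library are available. Lean on these libraries where they do the work, as an engineer would, in place of code of your own. Each camera call takes 0.05 s, during which the arm holds its last target.

## Working session

There is one attempt and no reset: what is moved stays moved. The work goes in short steps, Python scripts to look and compute and a shell command to move; the robot and the scene stay as the last step left them, time stands still between calls to the robot, and variables do not carry over. Pictures are saved under pics/ and viewed, and the job is handed in when it is done.

```bash
mkdir -p pics; cat > h.py <<'E'
from rig import *
import numpy as np, cv2
def px2w(cam,u,v,d):
    m=camera_model(cam); T=np.array(m["cam_to_world"])
    p=np.array([(u-m["cx"])/m["fx"]*d,-(v-m["cy"])/m["fy"]*d,-d,1]); return (T@p)[:3]
def px2z(cam,u,v,z):
    a=px2w(cam,u,v,100);b=px2w(cam,u,v,1000);return a+(b-a)*(z-a[2])/(b[2]-a[2])
def save(n,img): cv2.imwrite('pics/'+n+'.png',img[:,:,::-1])
E
python3 - <<'E'
from h import *
s=sense();print(s)
for c in("top","scene"):
    im,d=capture(c);save(c+'0',im);np.save(c+'0d.npy',d)
    for t in("fin_a","board"):
        for r in pinpoint(c,t)[:5]:
            u,v=r["centre"];dd=d[int(v),int(u)];print(c,t,r["p"],u,v,dd,px2w(c,u,v,dd))
    print({k:v for k,v in camera_model(c).items()})
E
```

```text
{'time_s': 0.0, 'joints': array([ 9.06623480e-01,  3.13433868e-01,  1.49843564e+00,  2.47856262e-05,
        1.33102772e+00, -2.23367230e-01]), 'dq': array([ 1.89159739e-04,  1.46425824e-03, -1.08768644e-03,  1.81875437e-03,
        1.07021860e-03,  1.95941601e-05]), 'tau': array([ 4.72365373e-04, -4.12267435e+01, -2.59746462e+01, -1.54881145e-04,
        4.06781139e-03, -2.21486846e-05]), 'eef_pos': array([223.8246646 , 474.60724509, 230.74388299]), 'ee_rot': array([-2.90929434e-04,  2.18625538e-01,  9.75808613e-01, -5.83940852e-04]), 'force': array([ 0.49915398,  0.62191484, -0.06042297]), 'wrist_torque': array([-0.00745609,  0.05736466,  0.01998769]), 'grip_width': 1.0005886526732544}
top fin_a 0.95 301.6 283.2 825.0744 [524.64100209  72.56597269 120.03691262]
top fin_a 0.92 451.3 311.8 823.3942 [ 482.33092365 -189.76368161  118.24023569]
top fin_a 0.91 377.1 297.4 819.73895 [503.65327521 -59.25896843 123.69213111]
top board 0.78 370.7 276.3 865.5079 [541.85277754 -52.56458104  82.20647001]
top board 0.68 300.7 283.4 824.41113 [524.23206551  74.10856246 120.64528052]
{'fx': 472.32
[... 532 characters left out ...]
ene fin_a 0.74 177.4 276.3 1079.4729 [ 496.32877172 -198.63918662  121.33416158]
scene fin_a 0.68 295.5 199.7 1185.7191 [527.38644181  65.81431399 121.29535202]
scene board 0.78 257.4 280.0 1119.9829 [584.59442829 -96.04116751  84.47110509]
{'fx': 625.1387187999959, 'fy': 625.1387187999959, 'cx': 320.8537481127895, 'cy': 248.58862652345073, 'cam_to_world': array([[ 7.44689575e-01, -5.36775919e-01,  3.96622050e-01,
         1.08325475e+03],
       [ 6.67394326e-01,  5.94713268e-01, -4.48219749e-01,
        -4.88700821e+02],
       [ 4.71717184e-03,  5.98487879e-01,  8.01117973e-01,
         1.01592620e+03],
       [ 0.00000000e+00,  0.00000000e+00,  0.00000000e+00,
         1.00000000e+00]])}
```

View pics/top0.png

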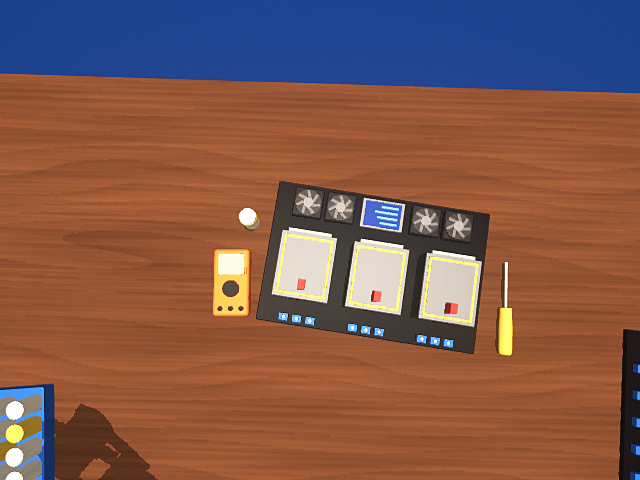

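View pics/scene0.png

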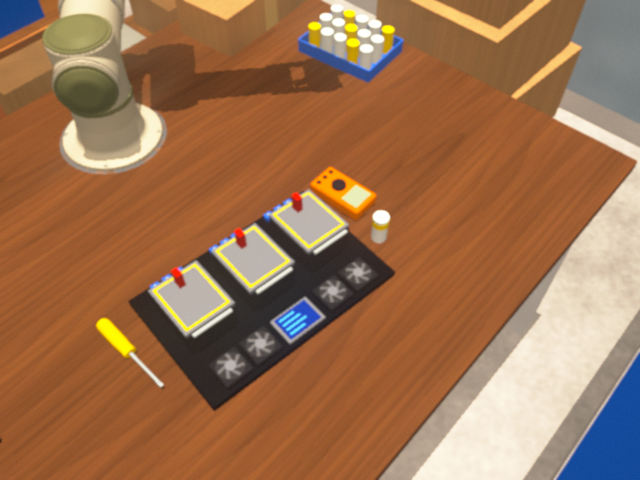

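```bash
python3 - <<'E'
from h import *
im=cv2.imread('pics/top0.png')[:,:,::-1].astype(int);d=np.load('top0d.npy')
mask=((im[...,0]>130)&(im[...,1]<80)&(im[...,2]<80)).astype(np.uint8)
n,l,s,c=cv2.connectedComponentsWithStats(mask)
P=[]
for i in range(1,n):
    if s[i,4]<40: continue
    vs,us=np.where((l==i)&(d>0))
    w=np.array([px2w('top',u,v,d[v,u]) for u,v in zip(us,vs)])
    ok=w[:,2]>np.max(w[:,2])-6
    print(s[i],c[i],w[ok].mean(0),ok.sum(),w[:,2].max())
    # top region by projecting to z 121
    P.append(w[ok].mean(0))
P=np.array(P)
dirv=P[np.argmax(P[:,1])]-P[np.argmin(P[:,1])]
print(np.degrees(np.arctan2(-dirv[0],dirv[1])),np.linalg.norm(dirv))
from scipy.spatial.transform import Rotation as R
s=sense();q=s['ee_rot'];print(R.from_quat([*q[1:],q[0]]).as_matrix())
E
```

```text
[  0  89  81   5 192] [38.15625    90.67708333] [9.13379212e+02 6.37928848e+02 5.84733162e-01] 125 5.030351993025192
[  0  95  68   6 203] [28.13793103 97.36945813] [8.98369624e+02 6.58152408e+02 4.57509259e-02] 162 4.077337815400597
[290  98  84   4 169] [330.20118343  99.84023669] [9.12971846e+02 3.06404553e+01 6.31603843e-02] 147 3.7674599838111362
[502 102  24   3  40] [512.95  103.425] [ 9.17435060e+02 -3.58075276e+02  6.62110039e-01] 31 4.1249229744182685
[286 104  45   5 103] [308.49514563 106.0776699 ] [897.81087865  74.91491939   0.92148389] 59 5.267040198698396
[551 106  89   5 200] [601.05  108.105] [ 912.71589027 -539.58882522    1.02773643] 131 5.198252857345096
[559 112  81   7 302] [599.76490066 114.79801325] [ 8.98290157e+02 -5.40034939e+02  2.70178729e-01] 250 4.160301320818235
[122 116  43   5  99] [143.03030303 117.32323232] [ 8.62684074e+02  4.16553107e+02 -8.98146072e-02] 94 3.56881714443864
[522 119  36   4  62] [539.70967742 120.20967742] [ 8.82457731e+02 -4.12953760e+02 -1.89649765e-02] 61 3.004728182979079
[420 125  37   4  71] [437.46478873 126.23943662] [ 8
[... 541 characters left out ...]
944158
[463 175  37   6  96] [480.54166667 177.40625   ] [ 7.55748213e+02 -2.86963200e+02  1.42688904e-01] 83 3.2449286932019277
[134 220  56   6 113] [162.07964602 222.25663717] [6.43096633e+02 3.59257140e+02 1.58835400e-01] 90 4.147487656272801
[154 226  73   6 222] [192.54504505 228.68468468] [6.31756400e+02 3.00755333e+02 3.84126358e-01] 168 4.557257998188902
[ 28 228  53   9 134] [ 52.79850746 231.15671642] [ 6.18614863e+02  5.81078287e+02 -3.80751311e-02] 118 3.776038602307949Traceback (most recent call last):
  File "<stdin>", line 9, in <module>
  File "h.py", line 4, in px2w
    m=camera_model(cam); T=np.array(m["cam_to_world"])
ValueError: time passes only in moves, steps and waits
```

Top view: three fins at about (301,284), (376,296), (451,309), with the meter at (231,282), the cell at (249,218) and the screwdriver at (505,330). The board is turned by about −10°.

```bash
sed -i 's/^def px2w/import functools\ncamera_model=functools.lru_cache(None)(camera_model)\ndef px2w/' h.py; python3 - <<'E'
from h import *
im=cv2.imread('pics/top0.png')[:,:,::-1].astype(int);d=np.load('top0d.npy')
mask=((im[...,0]>130)&(im[...,1]<80)&(im[...,2]<80)).astype(np.uint8)
mask[:265]=0;mask[330:]=0;mask[:,:280]=0;mask[:,480:]=0
n,l,s,c=cv2.connectedComponentsWithStats(mask)
P=[]
for i in range(1,n):
    if s[i,4]<30: continue
    vs,us=np.where((l==i)&(d>0))
    w=np.array([px2w('top',u,v,d[v,u]) for u,v in zip(us,vs)])
    ok=w[:,2]>113
    print(s[i],c[i].round(1),w[ok].mean(0).round(1),np.ptp(w[ok],0).round(1),ok.sum(),w[:,2].max().round(1))
    P.append(w[ok].mean(0))
P=np.array(P)
dirv=P[np.argmax(P[:,1])]-P[np.argmin(P[:,1])]
print(np.degrees(np.arctan2(-dirv[0],dirv[1])),np.linalg.norm(dirv))
# lid top / bench edges of meter,cell depth tops
m=((d>0)); 
vs,us=np.where(d>0)
k=camera_model('top')
# bright lid: plane edge angle from white lid regions
w=np.zeros((480,640,3))
for v in range(170,360):
  for u in range(240,500): w[v,u]=px2w('top',u,v,d[v,u])
lid=((w[...,2]>78)&(w[...,2]<90)).astype(np.uint8)
n,l,s,c=cv2.connectedComponentsWithStats(lid)
for i in range(1,n):
    if s[i,4]>800:
        q=w[l==i]; r=cv2.minAreaRect(q[:,:2].astype(np.float32)); print('lid',r,q[:,2].mean())
from scipy.spatial.transform import Rotation as R
s=sense();q=s['ee_rot'];print(R.from_quat([*q[1:],q[0]]).as_matrix().round(3))
E
```

```text
Traceback (most recent call last):
IndexError: too many indices for array: array is 1-dimensional, but 2 were indexed
```

```bash
python3 - <<'E'
from h import *
im=cv2.imread('pics/top0.png')[:,:,::-1].astype(int);d=np.load('top0d.npy')
for u,v in((301,284),(376,296),(451,309)): print(im[v,u])
mask=((im[...,0]>130)&(im[...,1]<100)&(im[...,2]<100)).astype(np.uint8)
w=np.zeros((480,640,3))
for v in range(170,360):
  for u in range(240,500): w[v,u]=px2w('top',u,v,d[v,u])
P=[]
for u,v in((301,284),(376,296),(451,309)):
    q=w[v-9:v+10,u-12:u+13].reshape(-1,3); q=q[(q[:,2]>112)&(q[:,2]<135)]
    print(q.mean(0).round(1),np.ptp(q,0).round(1),len(q)); P.append(q.mean(0))
    print(cv2.minAreaRect(q[:,:2].astype(np.float32)))
dirv=P[0]-P[2]
print(np.degrees(np.arctan2(-dirv[0],dirv[1])),np.linalg.norm(dirv))
lid=((w[...,2]>78)&(w[...,2]<90)).astype(np.uint8)
n,l,s,c=cv2.connectedComponentsWithStats(lid)
for i in range(1,n):
    if s[i,4]>800:
        q=w[l==i]; r=cv2.minAreaRect(q[:,:2].astype(np.float32)); print('lid',r,q[:,2].mean())
from scipy.spatial.transform import Rotation as R
s=sense();q=s['ee_rot'];print(R.from_quat([*q[1:],q[0]]).as_matrix().round(3))
E
```

```text
[255 115  99]
[255 112  96]
[255 107  91]
[524.3  74.3 120.9] [17.5 12.2  9.4] 72
((524.3219604492188, 74.08409118652344), (11.787714958190918, 17.991493225097656), 81.63799285888672)
[506.8 -59.2 120.2] [19.  14.  11.3] 79
((506.8373718261719, -59.485877990722656), (12.043105125427246, 17.954301834106445), 81.81539154052734)
[ 489.2 -192.4  120.2] [17.3 13.1 10.9] 85
((489.14202880859375, -192.94412231445312), (12.712703704833984, 17.565462112426758), 85.61869812011719)
-7.507887232006058 269.0605387735792
lid ((561.5294189453125, 69.33346557617188), (101.90573120117188, 126.78018188476562), 82.50981903076172) 83.80638055536825
lid ((544.0692749023438, -64.56402587890625), (102.3882827758789, 127.12183380126953), 82.54269409179688) 83.70201921357956
lid ((526.4459228515625, -198.32351684570312), (103.46066284179688, 127.164794921875), 82.65162658691406) 83.80063327313222
[[-0.904  0.427 -0.   ]
 [ 0.427  0.904 -0.   ]
 [ 0.    -0.    -1.   ]]
```

```bash
python3 -m crank '{"dp":[[1.5,-2,0],[2.9,-3.8,0],[2.9,-3.8,0],[2.9,-3.8,0],[3,-4,0],[3,-4,0],[3,-4,0],[3,-4,0],[3,-4,0],[2,-3,0]],"delta_rot":[[0,0,2],[0,0,2],[0,0,2],[0,0,2],[0,0,2],[0,0,2],[0,0,2],[0,0,2],[0,0,1.8],[0,0,0]],"claw":[100,100,100,100,100,100,100,100,100,100]}' 40
python3 -m crank '{"dp":[[2.8,-3.7,0],[0,0,0],[0,0,0]],"delta_rot":[[0,0,0],[0,0,0],[0,0,0]],"claw":[100,100,100]}'
```

```text
time_s: 1.3
eef_pos: [497.4, 108.2, 231.2]
ee_rot: [0.0, 0.065, 0.998, -0.0]
force: [-0.8, 0.0, 0.8]
grip_width: 0.609
time_s: 1.6
eef_pos: [524.0, 73.3, 230.9]
ee_rot: [-0.0, 0.066, 0.998, 0.0]
force: [-0.0, 1.3, -0.4]
grip_width: 0.612
```

```bash
python3 -m crank '{"dp":[[0,0.1,-3],[0,0,-3],[0,0,-3],[0,0,-2],[0,0,0]],"delta_rot":[[0,0,0],[0,0,0],[0,0,0],[0,0,0],[0,0,0]],"claw":[100,100,100,100,100]}'
python3 - <<'E'
from h import *
im,d=capture('wrist');save('w1',im)
E
```

```text
time_s: 2.1
eef_pos: [522.1, 76.1, 119.2]
ee_rot: [-0.002, 0.064, 0.998, 0.0]
force: [0.4, -0.6, 1.8]
grip_width: 0.606
```

View pics/w1.png

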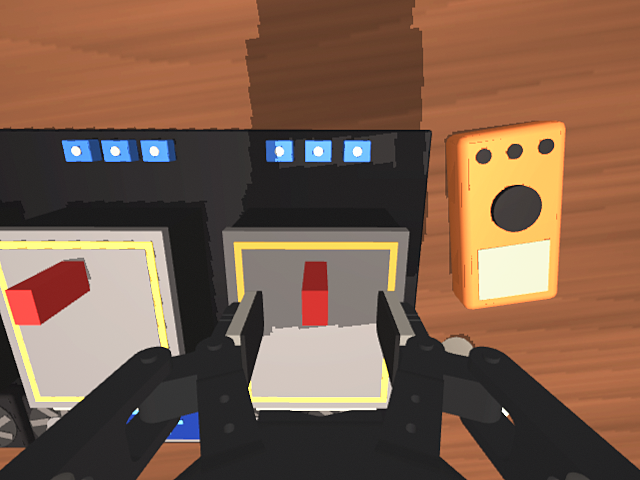

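The wrist view shows the fin at about (315,305), centred between the pads (240 and 390), and the meter well clear at (505,215). Next I'll descend and pinch.

```bash
python3 -m crank '{"dp":[[0.1,-0.1,-1.5],[0,0,-1.4],[0,0,0],[0,0,0],[0,0,0],[0,0,0],[0,0,0],[0,0,0]],"delta_rot":[[0,0,0],[0,0,0],[0,0,0],[0,0,0],[0,0,0],[0,0,0],[0,0,0],[0,0,0]],"claw":[100,100,100,255,255,255,255,255]}' 40
python3 -m crank '{"dp":[[0,0,0]],"delta_rot":[[0,0,0]],"claw":[255]}'
```

```text
time_s: 2.95
eef_pos: [525.4, 73.3, 93.5]
ee_rot: [0.001, 0.065, 0.998, -0.0]
force: [-2.1, -4.0, 6.9]
grip_width: 0.134
time_s: 3.05
eef_pos: [525.4, 73.3, 93.5]
ee_rot: [0.001, 0.065, 0.998, -0.0]
force: [-2.8, -4.1, 6.1]
grip_width: 0.132
```

```bash
for i in 1 2; do python3 -m crank '{"dp":[[0,0,0.1],[0,0,0.1],[0,0,0]],"delta_rot":[[0,0,0],[0,0,0],[0,0,0]],"claw":[255,255,255]}'; done
```

```text
time_s: 3.35
eef_pos: [525.6, 73.2, 94.3]
ee_rot: [0.001, 0.065, 0.998, -0.0]
force: [3.6, -4.8, -4.9]
grip_width: 0.13
time_s: 3.65
eef_pos: [525.8, 73.2, 95.1]
ee_rot: [0.001, 0.065, 0.998, -0.0]
force: [11.9, -5.3, -17.6]
grip_width: 0.127
```

```bash
python3 -m crank '{"dp":[[0,0,0.1],[0,0,0]],"delta_rot":[[0,0,0],[0,0,0]],"claw":[255,255]}'; python3 -m crank '{"dp":[[0,0,-0.25],[0,0,-0.25],[0,0,0]],"delta_rot":[[0,0,0],[0,0,0],[0,0,0]],"claw":[255,255,255]}'
```

```text
time_s: 3.85
eef_pos: [525.7, 73.2, 95.4]
ee_rot: [0.001, 0.065, 0.998, -0.0]
force: [13.8, -5.1, -25.0]
grip_width: 0.129
time_s: 4.15
eef_pos: [525.3, 73.3, 93.5]
ee_rot: [0.001, 0.065, 0.998, -0.001]
force: [-4.6, -4.9, 8.5]
grip_width: 0.133
```

Lid a stops hard: about 31 N and under 2 mm of movement, so it is latched. On to b.

```bash
python3 -m crank '{"dp":[[0,0,0],[0,0,0],[0,0,0],[0,0,2.5],[0,0,2.5],[-0.6,-4.5,0],[-0.6,-4.5,0],[-0.55,-4.3,0],[0,0,0],[0,0,0]],"delta_rot":[[0,0,0],[0,0,0],[0,0,0],[0,0,0],[0,0,0],[0,0,0],[0,0,0],[0,0,0],[0,0,0],[0,0,0]],"claw":[100,100,100,100,100,100,100,100,100,100]}'
python3 - <<'E'
from h import *
im,d=capture('top');save('t2',im);im,d=capture('wrist');save('w2',im)
E
```

```text
time_s: 5.15
eef_pos: [507.4, -59.6, 142.2]
ee_rot: [-0.0, 0.066, 0.998, 0.0]
force: [0.5, -0.2, 1.1]
grip_width: 0.607
```

View pics/w2.png

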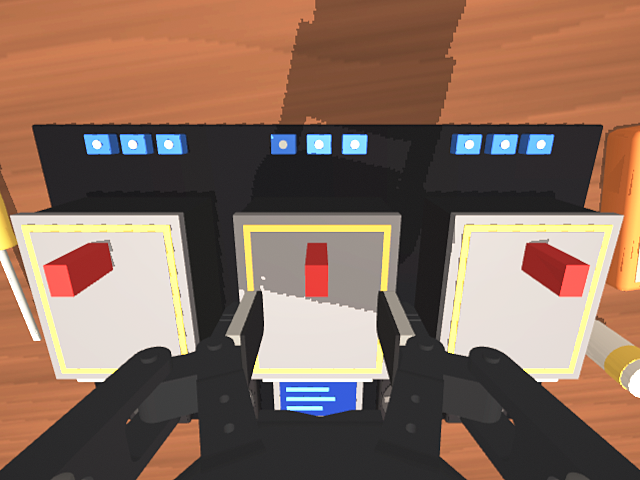

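The fin of b is at about (316,270), centred between the pads (245 and 390); lid a behind looks flat. Next: descend and pinch.

```bash
python3 -m crank '{"dp":[[0,0,-2],[0,0,-2],[0,0,-1],[0,0,0],[0,0,0],[0,0,0],[0,0,0],[0,0,0],[0,0,0]],"delta_rot":[[0,0,0],[0,0,0],[0,0,0],[0,0,0],[0,0,0],[0,0,0],[0,0,0],[0,0,0],[0,0,0]],"claw":[100,100,100,100,255,255,255,255,255]}'
for i in 1 2; do python3 -m crank '{"dp":[[0,0,0.1],[0,0,0.1],[0,0,0]],"delta_rot":[[0,0,0],[0,0,0],[0,0,0]],"claw":[255,255,255]}'; done
python3 -m crank '{"dp":[[0,0,0.1],[0,0,0]],"delta_rot":[[0,0,0],[0,0,0]],"claw":[255,255]}'
```

```text
time_s: 6.15
eef_pos: [507.8, -60.4, 93.3]
ee_rot: [0.001, 0.065, 0.998, -0.001]
force: [-2.2, -7.9, 3.4]
grip_width: 0.129
time_s: 6.45
eef_pos: [508.0, -60.5, 94.2]
ee_rot: [0.001, 0.065, 0.998, -0.001]
force: [3.8, -8.9, -9.0]
grip_width: 0.131
time_s: 6.75
eef_pos: [508.5, -60.6, 96.2]
ee_rot: [0.001, 0.065, 0.998, -0.001]
force: [8.4, -8.7, -11.4]
grip_width: 0.13
time_s: 6.95
eef_pos: [508.8, -60.6, 97.2]
ee_rot: [0.002, 0.065, 0.998, -0.001]
force: [9.7, -8.0, -13.6]
grip_width: 0.137
```

b gives: the force plateaus while the lid follows. I'll swing it up along the hinge arc.

```bash
python3 -m crank '{"dp":[[0.1,-0.01,0],[0.06,-0.01,0.24],[0.06,-0.01,0.24],[0.07,-0.01,0.23],[0.07,-0.01,0.23],[0,0,0]],"delta_rot":[[0.37,2.84,0],[0.19,1.42,0],[0.19,1.42,0],[0.19,1.42,0],[0.19,1.42,0],[0,0,0]],"claw":[255,255,255,255,255,255]}'
python3 -m crank '{"dp":[[0.17,-0.02,0.46],[0.19,-0.02,0.45],[0.22,-0.03,0.44],[0.24,-0.03,0.43],[0,0,0],[0,0,0]],"delta_rot":[[0.37,2.84,0],[0.37,2.84,0],[0.37,2.84,0],[0.37,2.84,0],[0,0,0],[0,0,0]],"claw":[255,255,255,255,255,255]}'
python3 - <<'E'
from h import *
im,d=capture('scene');save('s3',im[100:400,80:480])
E
```

```text
time_s: 7.55
eef_pos: [511.1, -60.9, 107.2]
ee_rot: [-0.075, 0.065, 0.995, 0.004]
force: [-2.8, -6.6, -0.1]
grip_width: 0.13
time_s: 8.15
eef_pos: [519.4, -62.1, 124.6]
ee_rot: [-0.174, 0.064, 0.983, 0.01]
force: [-0.9, -7.5, -2.8]
grip_width: 0.128
```

View pics/s3.png

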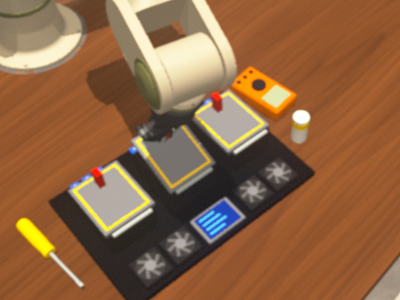

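The middle lid is tilted up (darker shading at (175,155) in the crop) and the fin is still held. I'll bring it down the same arc.

```bash
python3 -m crank '{"dp":[[-0.24,0.03,-0.43],[-0.22,0.03,-0.44],[-0.19,0.02,-0.45],[-0.17,0.02,-0.46],[-0.07,0.01,-0.23],[-0.07,0.01,-0.23],[0,0,0]],"delta_rot":[[-0.37,-2.84,0],[-0.37,-2.84,0],[-0.37,-2.84,0],[-0.37,-2.84,0],[-0.19,-1.42,0],[-0.19,-1.42,0],[0,0,0]],"claw":[255,255,255,255,255,255,255]}'
python3 -m crank '{"dp":[[-0.06,0.01,-0.24],[-0.06,0.01,-0.24],[-0.05,0,-0.24],[-0.05,0,-0.24],[0,0,0]],"delta_rot":[[-0.19,-1.42,0],[-0.19,-1.42,0],[-0.19,-1.42,0],[-0.18,-1.42,0],[0,0,0]],"claw":[255,255,255,255,255]}'
python3 -m crank '{"dp":[[0,0,-0.1],[0,0,-0.1],[0,0,0]],"delta_rot":[[0,0,0],[0,0,0],[0,0,0]],"claw":[255,255,255]}'
```

```text
time_s: 8.9
eef_pos: [510.1, -60.9, 103.4]
ee_rot: [-0.048, 0.065, 0.997, 0.002]
force: [-0.4, -6.3, 3.6]
grip_width: 0.135
time_s: 9.4
eef_pos: [507.7, -60.5, 93.6]
ee_rot: [0.001, 0.065, 0.998, -0.001]
force: [-3.4, -6.9, 2.6]
grip_width: 0.133
time_s: 9.7
eef_pos: [507.7, -60.5, 93.1]
ee_rot: [0.001, 0.065, 0.998, -0.001]
force: [-11.9, -5.6, 21.8]
grip_width: 0.131
```

It is back at its original height with ~20 N pressed against the stop. I'll check the catch with the same tug I gave a.

```bash
python3 -m crank '{"dp":[[0,0,0.1],[0,0,0.1],[0,0,0.1],[0,0,0.1],[0,0,0]],"delta_rot":[[0,0,0],[0,0,0],[0,0,0],[0,0,0],[0,0,0]],"claw":[255,255,255,255,255]}'
python3 -m crank '{"dp":[[0,0,0.1],[0,0,0.1],[0,0,0]],"delta_rot":[[0,0,0],[0,0,0],[0,0,0]],"claw":[255,255,255]}'
```

```text
time_s: 10.2
eef_pos: [508.0, -60.6, 94.7]
ee_rot: [0.001, 0.065, 0.998, -0.001]
force: [2.9, -7.3, -6.7]
grip_width: 0.133
time_s: 10.5
eef_pos: [508.1, -60.5, 95.2]
ee_rot: [0.001, 0.065, 0.998, -0.001]
force: [10.7, -9.0, -22.6]
grip_width: 0.13
```

Now it stops hard like a (95.2 mm at −23 N, against 97+ at −13 N when loose), so it is latched. Relax, release, retreat.

```bash
python3 -m crank '{"dp":[[0,0,-0.2],[0,0,-0.2],[0,0,0],[0,0,0],[0,0,0],[0,0,2.5],[0,0,3],[0,0,3],[0,0,3],[0,0,0]],"delta_rot":[[0,0,0],[0,0,0],[0,0,0],[0,0,0],[0,0,0],[0,0,0],[0,0,0],[0,0,0],[0,0,0],[0,0,0]],"claw":[255,255,100,100,100,100,100,100,100,100]}'
python3 -m crank '{"dp":[[-4,0,1],[-4,0,1],[-4,0,1],[-4,0,0],[0,0,0]],"delta_rot":[[0,0,0],[0,0,0],[0,0,0],[0,0,0],[0,0,0]],"claw":[100,100,100,100,100]}'
python3 - <<'E'
from h import *
im,d=capture('top');save('t4',im)
d0=np.load('top0d.npy');i0=cv2.imread('pics/top0.png')[:,:,::-1]
for n,u,v in(('a',310,260),('b',380,270),('c',450,280)):
    print(n,[px2w('top',u,v,np.median(x[v-4:v+5,u-4:u+5]))[2].round(1) for x in(d0,d)])
im2,_=capture('scene');save('s4',im2)
for t in('screwdriver','meter','cell'):
    for r in pinpoint('scene',t)[:1]: print(t,r)
E
```

```text
time_s: 11.5
eef_pos: [509.0, -59.6, 211.3]
ee_rot: [0.004, 0.065, 0.998, -0.001]
force: [0.3, 0.5, 0.1]
grip_width: 0.613
time_s: 12.0
eef_pos: [344.5, -58.6, 237.2]
ee_rot: [-0.0, 0.065, 0.998, -0.0]
force: [-0.2, -0.0, -0.5]
grip_width: 0.608
a [np.float64(84.7), np.float64(83.9)]
b [np.float64(84.1), np.float64(83.9)]
c [np.float64(84.3), np.float64(84.3)]
screwdriver {'centre': [131.4, 356.1], 'p': 0.94}
meter {'centre': [345.1, 198.6], 'p': 0.69}
cell {'centre': [376.5, 237.4], 'p': 0.93}
```

View pics/s4.png

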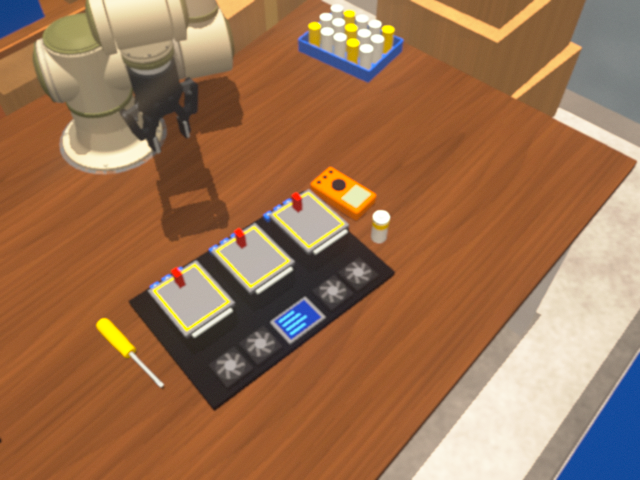

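View pics/t4.png

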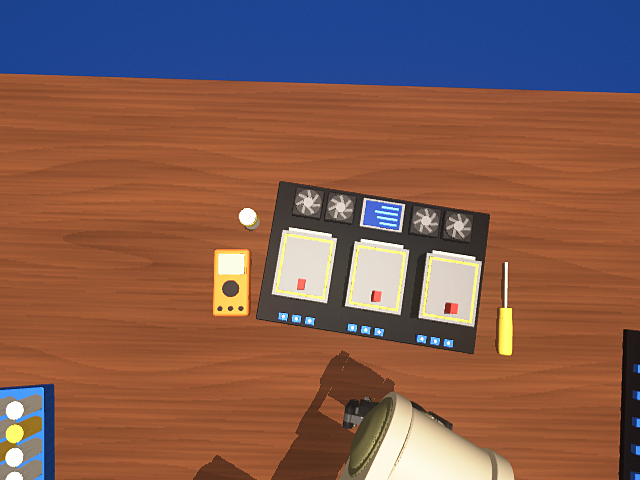

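All three lids are flat (lid tops at 84 mm). The fins and bystanders sit at the same pixels as at the start: meter (231,282), cell (249,218), screwdriver (505,330). The arm is clear.

```bash
python3 -c "
from rig import *
print(finish_job())"
```

```text
the job is handed in; nothing more can be done
None
```

The loose lid was the middle box (b); it is now latched, all three boxes are shut, and I handed the job in at about 12 s.

- **Left box (a):** I tugged it first. It stopped hard after about 2 mm, at roughly 30 N, so it was already latched.
- **Middle box (b):** It gave under the tug. I swung it up to about 0.35 rad (about 3 cm at the fin), brought it back down the same arc and pressed it against the stop with about 20 N.
- **Right box (c):** I didn't tug it, because the loose lid had already been found.

**Last checks:**
- A second tug on the middle lid stopped hard at about 2 mm, as lid a had, so its catch has engaged.
- All three lid tops measure about 84 mm, the same as at the start.
- The screwdriver, meter and cell look to be where they were in the starting pictures.
- The arm had backed away and was touching nothing.

No check failed or disagreed. I did not see or hear the snap itself; I judged it from the second tug.

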